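Reload the cam clamp with sawn blanks

ROBOT

A 6-joint arm with a two-finger parallel gripper is mounted at the origin on a cart in front of the work surface, level with it; the furniture and walls round the work are solid. World frame = base frame: x ahead of the robot, y to its left, z up, the work surface at z = 0. Lengths are in mm, angles in rad, forces in N, time in s.
With the tool pointing down it reaches from about 350 to 875 mm from the base axis. Payload 4.2 kg.
Tool frame: the origin (TCP) lies at the very end of the fingers, on their centre line; the grasp point (between the pads) lies 19 mm behind it (pinch_z is the distance from the TCP to the grasp point, in mm); z points along the fingers, y is the line along which they close (so a half turn about z gives the same grasp; the last joint's range is limited). The gripper opens to 85 mm and grips with 20 to 120 N. Pads are 22 mm wide; open, the fingers measure 114 mm over their backs; the gripper's body (76 mm by 85 mm) begins 54 mm behind the grasp point. The pads swing forward as they close: fully open they stand 13 mm farther back than shut.
Start: joints at [1.531, 0.385, 0.008, 0, -1.194, -0.259], TCP at [183.951, 597.295, 231.312] pointing down, gripper open.
Joint ranges: [-3.14, 3.14], [-1.21, 2.06], [-1.07, 1.41], [-3.16, 2.05], [-2.99, -0.16], [-3.1, 3.1]. Speed limits (rad/s): [2.79, 2.79, 3.14, 3.14, 3.14, 3.14].

INTERFACE

Orientations are given as a unit quaternion [x, y, z, w].
In Python, from bench import * gives the robot as it stands.
- The arm moves only by the tool arm_command, never from a script. Its argument "steps" is one flat list of numbers, 4 for each row, row after row: the shift along the tool's x, y, z in m, then the turn about the tool's z in rad. In form: [tx, ty, tz, roll, tx, ty, tz, roll, ...]. A call has 1 to 20 rows; each row shifts and turns the commanded pose from where the row before left it, along the tool's axes as they then stand; what a row does not reach is not made up. A row lasts 1/8 s, in which the tool goes at most 62.5 mm and 10.7 degrees, less where a joint would pass 70% of its speed; a pose out of reach is approached as far as the arm can. A call with a gripper value outside its range is refused whole. "grip" is the finger opening in m, from 0 to 0.0854, set as the call begins (left out, the last holds). The fingers move at their own pace and stop on an object; the grip force is fixed at half the most. Time passes only in rows, so rows that do not move let the fingers close. It gives the time, the measured TCP pose, the force, the opening and the grip force at its end, in the units of the state.
- read_state(): the state, without advancing time (a new reading comes with each control period).
- get_image(name): name is "scene" or "top" or "wrist"; returns the picture (480x640x3 uint8, red, green, blue); there is no depth.
- get_calibration(name): a dict with "camera_matrix" (3x3 intrinsics, pixels), "cam_to_world" (4x4, takes a point from camera to world coordinates). Camera axes: x right, y down, z forward; pixel columns grow to the right and rows downward; lengths in mm; the calibration is good to about 2 mm. A picture is of the moment at which its call begins: read the wrist's pose just before it. get_calibration takes no time and is no camera call; for the wrist camera it gives the pose at the moment of the call.
- job_done(): hands the job in; it is judged then, once.
The state is a dict: "clock": time; "joints": joint angles; "joint_vel": joint speeds; "joint_efforts": joint torques, N m; "position": TCP position; "ee_rot": TCP orientation; "contact_force": force on the tool from outside, world axes, zero at the start; "wrist_torque": the same for the moment, N m; "gripper_width": finger opening in mm; "grasp_force": force on a finger pad.
Only numpy, scipy, OpenCV 4.12 (cv2) and the standard library are available. Lean on these libraries where they do the work, as an engineer would, in place of code of your own. Each camera call takes 0.05 s, during which the arm holds its last target. There are 200 camera calls.

TASK

Reload the cam clamp for cross-drilling: swing its lever open, move the finished thin bar out of it into the grey tray, and, with the lever open, lay all the sawn blanks from the bench side by side across the two narrow support rails between the jaws, far ends up against the blue back stop. Then run the sliding head up to the blanks and turn the lever a quarter turn to its closed stop, so that the pack is drawn tight and square against the fixed jaw. Do not disturb the mug, the tape roll and the hex key.

Things in the scene. Friction and masses are not known exactly. Their poses are not given: they have to be found in the camera images.
- clamp: Bench-mounted cam clamp. Silver base plate 150 x 390 x 12 mm; origin at the centre of its underside; x along the blanks towards the blue back stop (away from the robot), y in the clamping direction towards the fixed jaw, z up. Two steel support rails run along y at x = -40 and +40 mm: 8 mm wide, tops 35 mm above the bench, y = -160 to +170 mm. The front (-x) side is open.
- stop_face (a point): Middle of the face of the blue back stop, a bar along the clamp's y (face at clamp x = +62 mm, 10 mm thick, top 52 mm above the bench, from clamp y = -92 to +170 mm); this point is at rail-top height; same axes as the clamp. A blank whose end touches it has its middle at clamp x = +2 mm.
- fixed_jaw: Blue fixed jaw with a steel face on the clamp's +y end, 112 mm wide along x, 24 mm thick, top 60 mm above the bench; origin under its clamping face, which looks to the clamp's -y.
- jaw_face (a point): Middle of the fixed jaw's clamping face, at the height of the rail tops (35 mm above the bench); same axes as the clamp.
- clamp_pad: Steel pressure pad on the front of the sliding head, 96 x 8 x 24 mm (x, y, z), from 38 to 62 mm above the bench. The cam pushes it out of the head towards the fixed jaw (clamp +y) evenly, by 6 mm over the quarter turn. Origin 40 mm behind its face, at bench height.
- pad_face (a point): Middle of the pad's pressing face, at the height of the rail tops; same axes as the clamp.
- head_grip (a point): Where to pinch the sliding head: on the cam's axis, 60 mm above the bench, inside the blue head block (46 mm wide along clamp x with ribbed sides to pinch, 60 mm long along y, top 72 mm above the bench). Cam disc and bolt stand on it up to 90 mm, no wider than the block while the cam is open. The pad face is 40 mm in front (+y) with the cam open.
- clamp_head (a joint): Sliding head, in m: opening between fixed jaw and pad face with the cam open (0 to 0.26); grows as the head moves to the clamp's -y. Stays where it is left; sliding takes about 10 N, and if the pad presses harder the head slips back.
- cam_lever (a joint): Cam lever on the head, in rad, about the upright axis through head_grip. 0 = open, lever pointing to the clamp's -y (outwards); 1.571 = closed at its stop, lever pointing to the clamp's -x (to the robot): a quarter turn clockwise from above. Stays where it is left; takes about 0.3 N m. The pad must be within 6 mm of the pack beforehand to press.
- lever_knob (a point): Centre of the red upright grip post on the lever's end: 14 mm diameter, from 82 to 114 mm above the bench, this point 100 mm above the bench and 80 mm from the cam's axis. The lever arm below it (13 mm wide) lies 75 to 82 mm above the bench.
- finished_piece: The last job's finished piece, left lying on the rails between the jaws: thin bar of T-slot profile, 20 x 150 x 20 mm (x, y, z), about 0.08 kg; origin at the centre of its underside, y along its length.
- tray: Shallow grey tray for finished parts, fixed on the bench in front of the clamp: 70 mm (x) x 184 mm (y), 12 mm high, walls 4 mm, floor 4 mm; origin at the centre of its underside, z up.
- mug: Spotted mug, 93 mm tall, behind the clamp. Bystander.
- tape_roll: Roll of tape, 94 mm diameter, 48 mm tall, behind the clamp. Bystander.
- hex_key: Black L-shaped hex key, 101 mm long, 6 mm thick, lying in front. Bystander.
- blank_1_mid (a point): Middle of a sawn blank of aluminium T-slot profile, a bar 30 x 120 x 30 mm (x, y, z), about 0.13 kg; y along its length. They lie on the bench to the right; two to four of the four blanks are there.
- blank_2_mid (a point): Middle of a sawn blank of aluminium T-slot profile, a bar 30 x 120 x 30 mm (x, y, z), about 0.13 kg; y along its length. They lie on the bench to the right; two to four of the four blanks are there.
- blank_3_mid (a point): Middle of a sawn blank of aluminium T-slot profile, a bar 30 x 120 x 30 mm (x, y, z), about 0.13 kg; y along its length. They lie on the bench to the right; two to four of the four blanks are there.
- blank_4_mid (a point): Middle of a sawn blank of aluminium T-slot profile, a bar 30 x 120 x 30 mm (x, y, z), about 0.13 kg; y along its length. They lie on the bench to the right; two to four of the four blanks are there.

How it is judged (in metres and radians):
On the way, in this order (a step that is already met when the one before it is completed fails the run):
1. the cam lever is swung open (value of joint cam_lever below 0.3 rad), for 0.2 s.
2. the finished piece is in the tray and every blank lies on the support rails between the jaws, with the cam still open (value of joint cam_lever below 0.4 rad and x of finished_piece in the frame of tray between -0.024 and 0.024 m and y of finished_piece in the frame of tray between -0.018 and 0.018 m and z of finished_piece in the frame of tray below 0.018 m and y of each of blank_1_mid, blank_2_mid, blank_3_mid, blank_4_mid in the frame of jaw_face below -0.012 m and y of each of blank_1_mid, blank_2_mid, blank_3_mid, blank_4_mid in the frame of pad_face above 0.012 m and z of blank_1_mid in the frame of clamp between 0.045 and 0.056 m and x of each of blank_1_mid, blank_2_mid, blank_3_mid, blank_4_mid in the frame of clamp above -0.025 m and z of blank_2_mid in the frame of clamp between 0.045 and 0.056 m and z of blank_3_mid in the frame of clamp between 0.045 and 0.056 m and z of blank_4_mid in the frame of clamp between 0.045 and 0.056 m), for 0.2 s.
3. the cam lever is turned to its closed stop, pressing on the pack (value of joint cam_lever above 1.4 rad and contact force between clamp_pad and anything else above 4 N), for 0.2 s.
At the end, for the whole second after the job is handed in: Finished piece flat in the tray; cam past 1.40 rad; pad presses with over 4 N and fixed jaw feels over 3 N; every blank present is at rest on the rails between pad and fixed jaw (middle 45 to 56 mm up), far end within 8 mm of the back stop, square within 0.06 rad (all of step 3 and x of finished_piece in the frame of tray between -0.024 and 0.024 m and y of finished_piece in the frame of tray between -0.018 and 0.018 m and z of finished_piece in the frame of tray below 0.018 m and contact force between fixed_jaw and anything else above 3 N and y of each of blank_1_mid, blank_2_mid, blank_3_mid, blank_4_mid in the frame of jaw_face below -0.012 m and y of each of blank_1_mid, blank_2_mid, blank_3_mid, blank_4_mid in the frame of pad_face above 0.012 m and z of blank_1_mid in the frame of clamp between 0.045 and 0.056 m and x of each of blank_1_mid, blank_2_mid, blank_3_mid, blank_4_mid in the frame of clamp above -0.006 m and angle between the y axis of each of blank_1_mid, blank_2_mid, blank_3_mid, blank_4_mid and the x axis of clamp, either way round below 0.06 rad and z of blank_2_mid in the frame of clamp between 0.045 and 0.056 m and z of blank_3_mid in the frame of clamp between 0.045 and 0.056 m and z of blank_4_mid in the frame of clamp between 0.045 and 0.056 m); the robot touches nothing.
It fails at once if the mug is pushed more than 4 cm or tipped over (distance of mug from where it was at the start of the episode above 0.04 m or angle between mug's own z axis and vertical above 0.5 rad).
It fails at once if the tape roll is pushed more than 4 cm or tipped over (distance of tape_roll from where it was at the start of the episode above 0.04 m or angle between tape_roll's own z axis and vertical above 0.5 rad).
It fails at once if the hex key is pushed more than 4 cm or tipped over (distance of hex_key from where it was at the start of the episode above 0.04 m).
Of blank_1, blank_2, blank_3, blank_4 only 2 to 4 are there at a start; the rules pass over those that are not, and their reading is None.
At some moment in a run one of blank_1, blank_4 may be knocked a few centimetres aside while the robot is not near it.
Once in a run the grip may slacken for a moment while it holds something.
It also fails if it takes over 210 s, if anything falls off the work surface, if the arm or the gripper's body presses on something with over 40 N, if the wrist force passes 120 N, or if a joint passes its speed limit or range.

## Working session

There is one attempt and no reset: what is moved stays moved. The work goes in short steps, Python scripts to look and compute and a tool call to move; the robot and the scene stay as the last step left them, time stands still between calls to the robot, and variables do not carry over. Pictures are saved under pics/ and viewed, at most 14 in all, crops included, and the job is handed in when it is done.

Besides the shell and the picture viewer there is one more tool, called as name(argument=value, ...) on one line, values as JSON. arm_command: Moves the arm, as the interface text tells. Its arguments: {"type":"object","properties":{"steps":{"type":"array","items":{"type":"number"}},"grip":{"type":"number"}},"required":["steps"]}

```bash
mkdir -p pics; ls; python3 - <<'E'
from bench import *
import cv2,numpy as np
print(read_state())
for n in ("scene","top"):
    cv2.imwrite(f"pics/{n}0.png",cv2.cvtColor(get_image(n),cv2.COLOR_RGB2BGR))
    c=get_calibration(n);print(n,np.round(c["camera_matrix"],1).tolist(),np.round(c["cam_to_world"],3).tolist())
E
```

```text
pics
{'clock': 0.0, 'joints': array([ 1.53061181e+00,  3.85581477e-01,  6.59120586e-03, -4.90016368e-04,
       -1.19396780e+00, -2.58590424e-01]), 'joint_vel': array([ 0.00070641,  0.00063617, -0.00049403, -0.00059207, -0.00164971,
        0.00082394]), 'joint_efforts': array([-2.42169881e-04, -3.92290986e+01,  1.88402635e+01,  4.18642849e+00,
       -4.65029996e-03, -2.88558489e-06]), 'position': array([183.78644927, 596.7521314 , 230.19430967]), 'ee_rot': array([ 9.88848366e-01, -1.48921757e-01, -1.08563527e-04,  1.09925166e-03]), 'contact_force': array([-0.40880698, -0.22246812, -0.93536441]), 'wrist_torque': array([-0.02971009,  0.02684818, -0.03198625]), 'grasp_force': 0.0, 'gripper_width': 85.10229278895683}
scene [[442.6, 0.0, 325.7], [0.0, 442.6, 240.4], [0.0, 0.0, 1.0]] [[0.575, -0.412, 0.707, -93.365], [-0.818, -0.272, 0.507, -526.796], [-0.016, -0.87, -0.493, 548.399], [0.0, 0.0, 0.0, 1.0]]
top [[481.5, 0.0, 317.0], [0.0, 481.5, 238.7], [0.0, 0.0, 1.0]] [[0.009, -0.981, 0.192, 399.44], [-1.0, -0.011, -0.009, -47.337], [0.011, -0.192, -0.981, 987.285], [0.0, 0.0, 0.0, 1.0]]
```

View pics/top0.png

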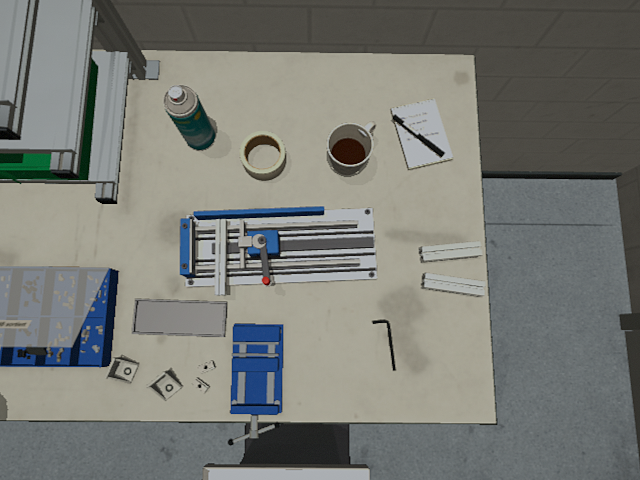

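View pics/scene0.png

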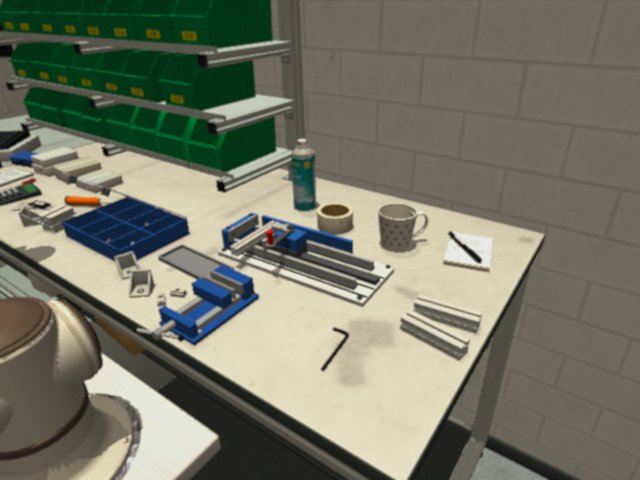

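```bash
cat > h.py <<'E'
from bench import *
import cv2, numpy as np
from scipy.spatial.transform import Rotation as R
def ray(n,u,v,c=None):
    c=c or get_calibration(n); T=np.array(c["cam_to_world"]); K=np.array(c["camera_matrix"])
    return T[:3,3], T[:3,:3]@np.linalg.solve(K,[u,v,1.])
def at(n,u,v,z,c=None):
    o,d=ray(n,u,v,c); return o+d*(z-o[2])/d[2]
def tri(*obs):  # (o,d) pairs -> point, rms
    A=np.zeros((3,3));b=np.zeros(3)
    for o,d in obs:
        d=d/np.linalg.norm(d);P=np.eye(3)-np.outer(d,d);A+=P;b+=P@o
    p=np.linalg.solve(A,b);return p,[np.linalg.norm(np.cross(p-o,d/np.linalg.norm(d))) for o,d in obs]
def px(c,p):
    T=np.array(c["cam_to_world"]);q=T[:3,:3].T@(np.asarray(p,float)-T[:3,3]);q=np.array(c["camera_matrix"])@q;return q[:2]/q[2]
def yaw():
    x=R.from_quat(read_state()["ee_rot"]).as_matrix()[:,0];return np.degrees(np.arctan2(x[1],x[0]))
def go(x,y,z,yw=None):
    "roll first (deg cw+), then shift along tool axes in mm"
    s=read_state();p=s["position"];y0=yaw();yw=y0 if yw is None else yw
    r=(y0-yw+180)%360-180;M=R.from_quat(s["ee_rot"]).as_matrix()@R.from_euler('z',r,degrees=True).as_matrix()
    d=M.T@(np.array([x,y,z])-p)
    print("roll rad",round(np.radians(r),4),"then shift mm",np.round(d,1),"j6",round(s["joints"][5],2))
def snap(name,n="wrist"):
    c=get_calibration(n);im=cv2.cvtColor(get_image(n),cv2.COLOR_RGB2BGR);cv2.imwrite(f"pics/{name}.png",im)
    np.savez(f"pics/{name}.npz",**{k:np.array(c[k]) for k in("camera_matrix","cam_to_world")});return im,c
def cal(name): return dict(np.load(f"pics/{name}.npz"))
E
python3 - <<'E'
from h import *
for l,u,v,z in [("plate TR",374,208,12),("plate BR",376,280,12),("plate BL",188,288,12),("knob",266,281,114),("cam",260,240,90),("fin far",222,220,55),("fin near",221,293,55),
("b1 L",421,253,30),("b1R",481,248,30),("b2L",422,281,30),("b2R",484,289,30),("tray TL",136,300,12),("trayBR",226,335,12),("jaw top far",181,219,60),("jaw near",181,276,60),("hex",375,322,3),("hex end",394,370,3),("mug",350,148,93)]:
    print(l,np.round(at("top",u,v,z)))
w=get_calibration("wrist");print(np.round(w["camera_matrix"]).tolist());T=np.array(w["cam_to_world"]);s=read_state();M=R.from_quat(s["ee_rot"]).as_matrix()
print("cam in tool",M.T@(T[:3,3]-s["position"]),np.round(M.T@T[:3,:3],3));print(yaw())
go(460,-40,330,0)
E
```

```text
plate TR [ 657. -175.   12.]
plate BR [ 506. -177.   12.]
plate BL [486. 203.  12.]
knob [491.  37. 114.]
cam [572.  53.  90.]
fin far [618. 133.  55.]
fin near [474. 128.  55.]
b1 L [ 560. -266.   30.]
b1R [ 572. -388.   30.]
b2L [ 503. -266.   30.]
b2R [ 489. -390.   30.]
tray TL [461. 306.  12.]
trayBR [394. 122.  12.]
jaw top far [618. 213.  60.]
jaw near [505. 206.  60.]
hex [ 422. -175.    3.]
hex end [ 329. -211.    3.]
mug [ 757. -119.   93.]
[[335.0, 0.0, 322.0], [0.0, 335.0, 233.0], [0.0, 0.0, 1.0]]
cam in tool [  65.81829726    0.36819149 -142.69282306] [[ 0.    -0.965 -0.263]
 [ 1.     0.     0.   ]
 [ 0.    -0.263  0.965]]
-17.127758378423817
roll rad -0.2989 then shift mm [276.1 637.  -98.6] j6 -0.26
```

```bash
python3 - <<'E'
from h import *
go(555,50,230,3)
E
```

```text
roll rad -0.3513 then shift mm [342.1 565.5   1.2] j6 -0.26
```

arm_command(steps=[0, 0, 0, -0.117, 0, 0, 0, -0.117, 0, 0, 0, -0.117, 0.0214, 0.0353, 0, 0, 0.0214, 0.0353, 0, 0, 0.0214, 0.0353, 0, 0, 0.0214, 0.0353, 0, 0, 0.0214, 0.0353, 0, 0, 0.0214, 0.0353, 0, 0, 0.0214, 0.0353, 0, 0, 0.0214, 0.0353, 0, 0, 0.0214, 0.0353, 0, 0, 0.0214, 0.0353, 0, 0, 0.0214, 0.0353, 0, 0, 0.0214, 0.0353, 0, 0, 0.0214, 0.0353, 0, 0, 0.0214, 0.0353, 0, 0, 0.0214, 0.0353, 0, 0, 0.0214, 0.0353, 0, 0, 0, 0, 0, 0])

```text
clock: 2.6
position: [556.0, 49.1, 230.3]
ee_rot: [1.0, 0.024, -0.001, 0.0]
contact_force: [-0.8, 0.5, -0.0]
gripper_width: 85.7
grasp_force: 0.0
```

```bash
python3 - <<'E'
from h import *
print(read_state()["position"],yaw());snap("w1")
go(555,-70,230,3)
E
```

```text
[555.98168891  49.11689634 230.32568626] 2.764629482444684
roll rad -0.0027 then shift mm [ -6.6 120.    0.5] j6 1.24
```

View pics/w1.png

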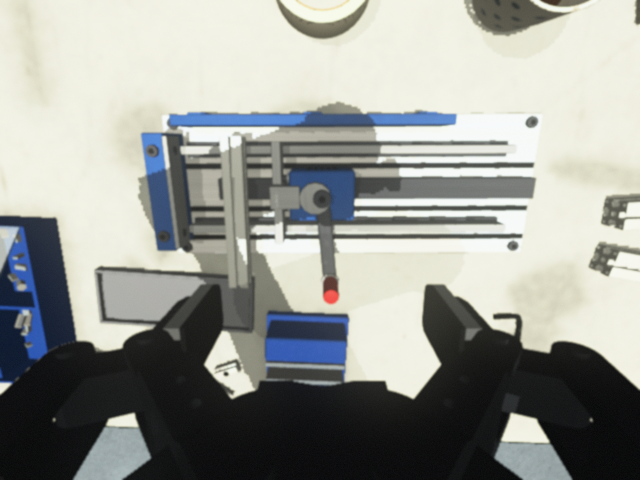

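The wrist view shows the finished bar (top spans about (233,137) to (238,288)), bolt (321,199), red knob top (331,296), plate corners (543,114) and (524,251), jaw left, tray at (176,297), blank ends at right (~(625,210), (612,258)). Second viewpoint next.

arm_command(steps=[-0.001, 0.024, 0, 0, -0.001, 0.024, 0, 0, -0.001, 0.024, 0, 0, -0.001, 0.024, 0, 0, -0.001, 0.024, 0, 0, 0, 0, 0, 0])

```text
clock: 3.4
position: [556.0, -69.1, 231.2]
ee_rot: [1.0, 0.026, -0.0, -0.0]
contact_force: [0.6, 1.5, 0.4]
gripper_width: 85.5
grasp_force: 0.0
```

```bash
python3 - <<'E'
from h import *
print(read_state()["position"],yaw());snap("w2")
E
```

```text
[556.0395117  -69.05798333 231.16279039] 2.940997982153198
```

View pics/w2.png

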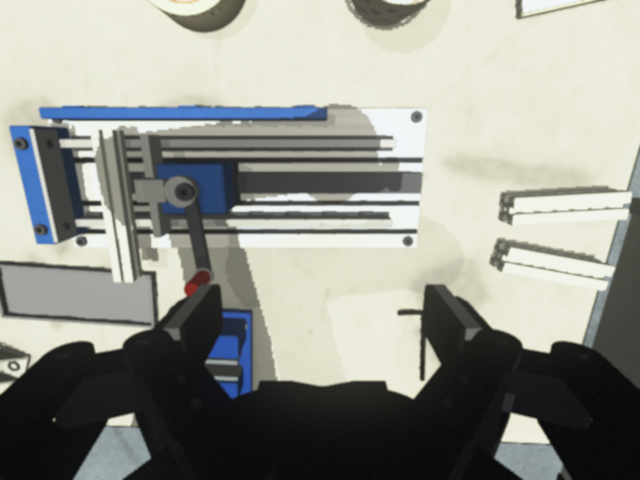

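```bash
python3 - <<'E'
from h import *
a,b=cal("w1"),cal("w2")
for l,p,q in [("bolt",(321,199),(183,191)),("knobtop",(331,296),(191,288)),("TR",(543,114),(427,108)),("BR",(524,251),(417,248)),("fin far mid",(232,137),(107,130)),("fin near mid",(238.5,288),(127,281)),("scr far",(151,150),(22,143)),("scr near",(165,236),(41,230)),("stop R end near",(456,124),(327,118)),("tray TL",(97,267),(0,263)),("tray BR",(253,330),(155,324)),("tray TR",(254,276),(155,274)),("padfarR",(284,142),(158,136))]:
    r,e=tri(ray(0,*p,a),ray(0,*q,b));print(l,np.round(r,1),np.round(e,1))
E
python3 - <<'E'
import cv2,numpy as np
a=cv2.imread("pics/w1.png")[100:340,80:400]
b=cv2.imread("pics/w2.png")[170:310,470:640]
c=cv2.resize(a,None,fx=2.4,fy=2.4,interpolation=2)
cv2.imwrite("pics/c1.png",c)
cv2.imwrite("pics/c2.png",cv2.resize(b,None,fx=4,fy=4,interpolation=2))
E
```

```text
bolt [574.5  50.8  88.5] [0.4 0.4]
knobtop [496.6  38.5 113.7] [0.5 0.5]
TR [ 659.4 -169.7   14.6] [0.3 0.3]
BR [ 515.2 -175.7   22.6] [0.9 0.9]
fin far mid [621.6 137.4  43.5] [0.1 0.1]
fin near mid [467.9 133.5  44.9] [0.7 0.7]
scr far [606.3 208.5  56.3] [0.1 0.1]
scr near [526.8 198.1  64.4] [0.3 0.3]
stop R end near [642.7 -69.1  52. ] [0.1 0.1]
tray TL [458.7 321.1 -12.9] [0.8 0.8]
tray BR [398.4 124.9  12.8] [0.7 0.7]
tray TR [460.3 126.2  -0.7] [1.8 1.8]
padfarR [619.1  87.7  47.8] [0.3 0.3]
```

View pics/c1.png

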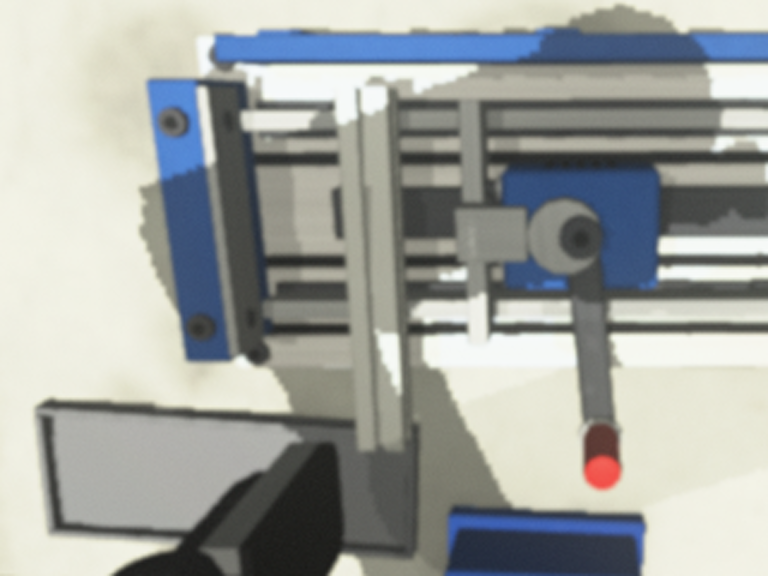

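View pics/c2.png

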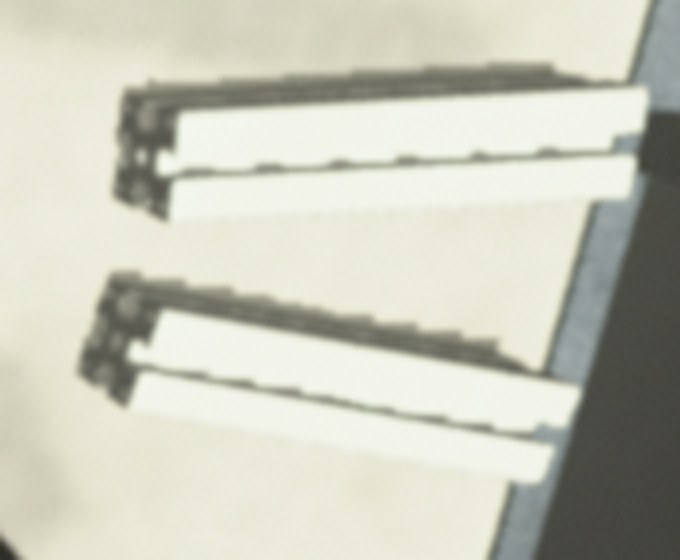

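Crop c1: bar near end top spans w1 (229..250, 287), bolt (322,198), knob top (331,296), jaw screws (152,151),(163,237). Crop c2: blank top faces – blank A w2 corners ≈(515,198),(632,192),(627,218),(512,225); blank B ≈(509,248),(615,266),(608,290),(502,270).

```bash
python3 - <<'E'
from h import *
a,b=cal("w1"),cal("w2");t=get_calibration("top")
def P(l,z,*ob):
    print(l,*[np.round(at(0,*q,c)[:2],1) if 0 else np.round(at(0,*q,z,c)[:2],1) for q,c in ob])
P("TR",12,((543,114),a),((427,108),b),((374,208),t))
P("BR",12,((524,251),a),((417,248),b),((376,280),t))
P("hole TR",12,((532,122),a),((416,117),b),((369,212),t))
P("hole BR",12,((513,245),a),((407,240),b),((372,274),t))
P("hole BL",12,((187,247),a),((81,241),b))
P("plate TL",12,((163,115),a))
P("scr far",60,((152,151),a),((22,143),b))
P("scr near",60,((163.5,236.5),a),((41,230),b))
P("bolt",90,((322,199),a),((183,191),b))
P("knob",114,((331,297),a),((191,288),b))
P("jaw face far",60,((163,135),a));P("jaw face near",60,((179,248),a))
P("stop L",52,((170,125),a),((42,119),b));P("stop R",52,((456,124),a),((327,118),b))
P("fin near",55,((239.5,287.5),a),((126,281),b));P("fin far",55,((231,137),a),((104,131),b))
P("tray TL",12,((97,267),a),((136,300),t));P("tray BR",12,((253,330),a),((155,324),b),((226,335),t));P("tray TR",12,((254,276),a),((155,272),b))
for l,ob in (("A",[(515,198),(632,192),(627,218),(512,225)]),("B",[(509,248),(615,266),(608,290),(502,270)])):
    q=np.array([at(0,*p,30,b)[:2] for p in ob]);print(l,np.round(q).tolist(),q.mean(0), np.degrees(np.arctan2(*(q[0]+q[3]-q[1]-q[2])[::-1])))
E
```

```text
TR [ 659.4 -171.3] [ 660.  -170.5] [ 657.4 -174.9]
BR [ 512.9 -182.5] [ 511.  -179.1] [ 506.4 -176.9]
hole TR [ 651.2 -161.8] [ 650.8 -160.4] [ 648.7 -164.3]
hole BR [ 519.4 -168.6] [ 519.8 -166.7] [ 518.6 -168.9]
hole BL [499.2 199. ] [499.7 200. ]
plate TL [639.6 215.2]
scr far [605.7 205.9] [606.4 205.3]
scr near [525.2 201.6] [525.1 201.9]
bolt [574.4  49.9] [575.2  50.1]
knob [495.3  38.5] [497.3  38.3]
jaw face far [620.2 194.8]
jaw face near [514.1 187.3]
stop L [629.3 191.4] [628.3 190.2]
stop R [642.8 -69.1] [642.6 -69.1]
fin near [472.5 130. ] [473.4 128.2]
fin far [621.5 135.3] [620.7 133.1]
tray TL [470.1 303.6] [461.3 305.7]
tray BR [397.1 125.1] [398.7 125.1] [394.1 122.5]
tray TR [467.6 123.6] [466.4 119.7]
A [[576.0, -268.0], [588.0, -387.0], [561.0, -390.0], [547.0, -271.0]] [ 567.94115048 -328.78669085] 96.26009810039345
B [[522.0, -272.0], [507.0, -392.0], [479.0, -393.0], [496.0, -270.0]] [ 500.87067577 -331.7701145 ] 82.47673786244215
```

```bash
python3 - <<'E'
from h import *
print(np.round(read_state()["joints"],3),yaw())
go(496.3,38.4,150,8.4)
E
```

```text
[ 0.166  0.275 -0.153 -0.    -1.143  1.457] 2.9869564395533077
roll rad -0.0945 then shift mm [ -43.6 -114.5   81.3] j6 1.46
```

arm_command(steps=[-0.0108, -0.0221, 0, 0, -0.0108, -0.0221, 0, 0, -0.0108, -0.0221, 0.02, 0, -0.0108, -0.0221, 0.03, 0, -0.0108, -0.0221, 0.03, 0, 0, 0, 0.02, 0, 0, 0, 0.02, 0, 0, 0, 0.02, 0, 0, 0, 0, 0], grip=0.05)

```text
clock: 4.58
position: [495.6, 39.3, 90.2]
ee_rot: [1.0, 0.027, -0.002, 0.001]
contact_force: [-0.7, 0.1, 0.3]
gripper_width: 50.0
grasp_force: 0.0
```

```bash
python3 - <<'E'
from h import *
print(read_state()["position"],yaw());im,c=snap("w3");
print(px(c,(496.3,38.4,114)), px(c,(574.8,50,90)))
E
```

```text
[495.60122937  39.25383493  90.16295328] 3.073014425062239
[324.19619834 313.3688885 ] [305.70408533 105.5792382 ]
```

View pics/w3.png

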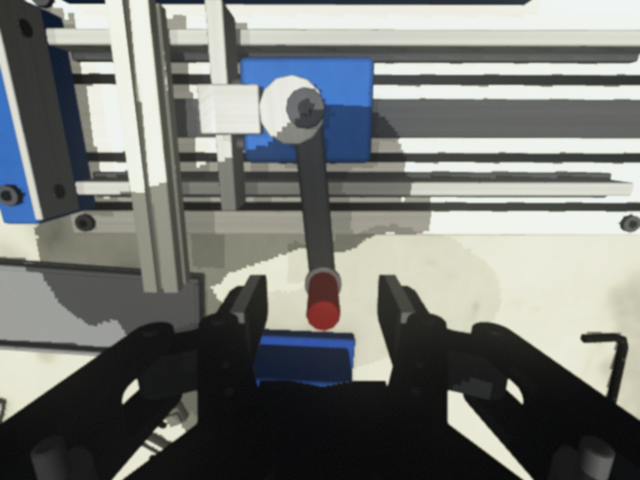

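Knob top at (322,315), midway between the finger pads (about 250 and 390). Close and swing.

arm_command(steps=[0, 0, 0, 0, 0, 0, 0, 0, 0, 0, 0, 0, 0, 0, 0, 0], grip=0.008)

```text
clock: 5.12
position: [497.4, 38.9, 92.3]
ee_rot: [1.0, 0.026, 0.001, -0.0]
contact_force: [-1.7, 2.6, 6.2]
gripper_width: 11.9
grasp_force: 58.5
```

arm_command(steps=[0.00096, 0.0069, 0, -0.0873, 0.00096, 0.0069, 0, -0.0873, 0.00096, 0.0069, 0, -0.0873, 0.00096, 0.0069, 0, -0.0873, 0.00096, 0.0069, 0, -0.0873, 0.00096, 0.0069, 0, -0.0873, 0.00096, 0.0069, 0, -0.0873, 0.00096, 0.0069, 0, -0.0873, 0.00096, 0.0069, 0, -0.0873, 0.00096, 0.0069, 0, -0.0873, 0.00096, 0.0069, 0, -0.0873, 0.00096, 0.0069, 0, -0.0873, 0.00096, 0.0069, 0, -0.0873, 0.00096, 0.0069, 0, -0.0873, 0.00096, 0.0069, 0, -0.0873, 0.00096, 0.0069, 0, -0.0873, 0.00096, 0.0069, 0, -0.0873, 0.0007, 0.002, 0, 0, 0, 0, 0, 0])

```text
clock: 7.5
position: [579.4, -28.1, 92.2]
ee_rot: [0.719, 0.695, -0.002, -0.003]
contact_force: [-9.4, 6.8, 12.1]
gripper_width: 12.1
grasp_force: 58.8
```

```bash
python3 - <<'E'
from h import *
s=read_state();print(s["position"],yaw(),s["joints"],s["contact_force"])
E
```

```text
[579.39490382 -28.10615671  92.17252861] 87.98925475091866 [ 2.29490443e-01  4.47344314e-01 -2.77661946e-01 -2.80444534e-03
 -8.52401021e-01  2.87886196e+00] [-9.4397578   6.81421225 12.09293617]
```

arm_command(steps=[-0.008, 0.0007, 0, 0, -0.008, 0.0007, 0, 0, -0.008, 0.0007, 0, 0, -0.008, 0.0007, 0, 0, -0.008, 0.0007, 0, 0, -0.008, 0.0007, 0, 0, -0.008, 0.0007, 0, 0, -0.008, 0.0007, 0, 0, -0.008, 0.0007, 0, 0, -0.008, 0.0007, 0, 0, 0, 0, 0, 0])

```text
clock: 8.88
position: [583.6, -108.3, 92.2]
ee_rot: [0.72, 0.694, -0.002, -0.003]
contact_force: [-9.7, 6.1, 11.7]
gripper_width: 11.9
grasp_force: 58.8
```

arm_command(steps=[0, 0, 0, 0, 0, 0, 0, 0, 0, 0, -0.02, 0, 0, 0, -0.05, 0, 0, 0, -0.05, 0, 0, 0, 0, 0], grip=0.05)

```text
clock: 9.62
position: [589.8, -109.4, 216.2]
ee_rot: [0.719, 0.695, 0.004, 0.004]
contact_force: [-0.4, -0.1, 0.1]
gripper_width: 49.6
grasp_force: 0.0
```

```bash
python3 - <<'E'
from h import *
s=read_state();print(s["position"],yaw(),s["contact_force"]);go(547,131.7,150,2)
snap("t1","top")
E
```

```text
[ 589.83771027 -109.42957955  216.2312539 ] 88.04157375188012 [-0.35711292 -0.11161272  0.14832112]
roll rad 1.5017 then shift mm [ -35.1 -242.5   65.6] j6 3.02
```

View pics/t1.png

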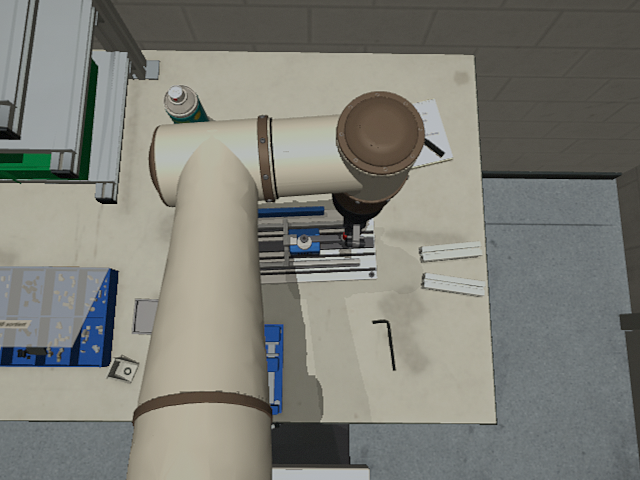

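arm_command(steps=[0, 0, 0, 0.167, 0, 0, 0, 0.167, 0, 0, 0, 0.167, 0, 0, 0, 0.167, 0, 0, 0, 0.167, 0, 0, 0, 0.167, 0, 0, 0, 0.167, 0, 0, 0, 0.167, 0, 0, 0, 0.166, -0.0059, -0.0404, 0, 0, -0.0059, -0.0404, 0, 0, -0.0059, -0.0404, 0, 0, -0.0059, -0.0404, 0, 0, -0.0059, -0.0404, 0.02, 0, -0.0059, -0.0404, 0.04, 0, 0, 0, 0.03, 0, 0, 0, 0, 0])

```text
clock: 11.8
position: [540.8, 131.2, 117.6]
ee_rot: [1.0, 0.017, -0.004, 0.002]
contact_force: [0.6, 0.2, 0.5]
gripper_width: 50.1
grasp_force: 0.0
```

```bash
python3 - <<'E'
from h import *
s=read_state();print(s["position"],yaw());im,c=snap("w4");
print(px(c,(547,131.7,55)));go(547,131.7,36,2)
E
```

```text
[540.78760278 131.23261855 117.55145884] 1.9795695089911016
[321.15740553 237.71328569]
roll rad -0.0004 then shift mm [ 4.8 -0.3 83.7] j6 1.08
```

View pics/w4.png

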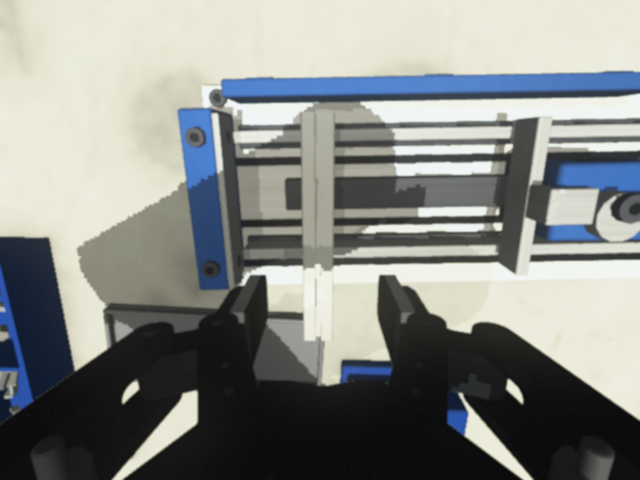

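Bar is centred (u≈317, from v=110 to 340). Descend and grip.

arm_command(steps=[0.0025, 0, 0.02, 0, 0.0025, 0, 0.02, 0, 0, 0, 0.02, 0, 0, 0, 0.015, 0, 0, 0, 0.007, 0, 0, 0, 0, 0])

```text
clock: 12.6
position: [548.5, 132.1, 39.4]
ee_rot: [1.0, 0.017, 0.0, 0.0]
contact_force: [-0.6, -1.1, -0.6]
gripper_width: 50.1
grasp_force: 0.0
```

arm_command(steps=[0, 0, 0, 0, 0, 0, 0, 0, 0, 0, 0, 0, 0, 0, 0, 0, 0, 0, -0.005, 0, 0, 0, -0.02, 0, 0, 0, -0.03, 0, 0, 0, -0.03, 0, 0, 0, 0, 0], grip=0.01)

```text
clock: 13.72
position: [549.5, 132.8, 126.5]
ee_rot: [1.0, 0.017, 0.002, -0.001]
contact_force: [-0.1, 0.6, -0.9]
gripper_width: 18.3
grasp_force: 59.7
```

```bash
python3 - <<'E'
from h import *
s=read_state();print(s["position"],yaw());go(431,214,s["position"][2],-89)
im,c=snap("w5")
E
```

```text
[549.46263178 132.81239614 126.48269988] 1.9718101056001562
roll rad 1.5878 then shift mm [-83.2 117.   -0.3] j6 1.08
```

arm_command(steps=[0, 0, 0, 0.159, 0, 0, 0, 0.159, 0, 0, 0, 0.159, 0, 0, 0, 0.159, 0, 0, 0, 0.159, 0, 0, 0, 0.159, 0, 0, 0, 0.159, 0, 0, 0, 0.159, 0, 0, 0, 0.158, 0, 0, 0, 0.158, -0.0166, 0.0234, 0, 0, -0.0166, 0.0234, 0, 0, -0.0166, 0.0234, 0, 0, -0.0166, 0.0234, 0, 0, -0.0166, 0.0234, 0, 0, 0, 0, 0, 0])

```text
clock: 15.78
position: [427.9, 213.0, 122.9]
ee_rot: [0.714, -0.7, -0.0, 0.002]
contact_force: [0.3, -0.1, -1.2]
gripper_width: 18.6
grasp_force: 59.7
```

```bash
python3 - <<'E'
from h import *
s=read_state();print(s["position"],yaw());im,c=snap("w6");print(px(c,(431,214,4)),[np.round(px(c,(431+a*35,214+b*92,12))) for a,b in((1,1),(1,-1),(-1,-1),(-1,1))])
E
```

```text
[427.85982776 213.03039221 122.92867001] -88.90058151192004
[316.93359939 228.70221699] [array([274., 335.]), array([270., 105.]), array([368., 107.]), array([356., 336.])]
```

View pics/w6.png

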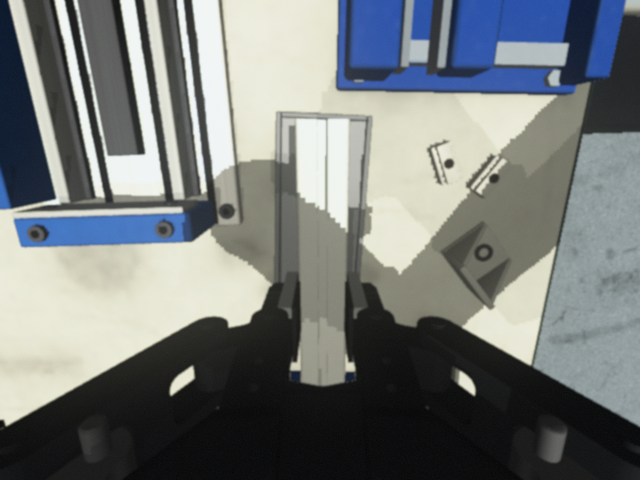

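```bash
python3 - <<'E'
from h import *
c=cal("w6")
for p,z in [((322,118),138),((277,112),12),((371,117),12),((276,270),12)]: print(p,np.round(at(0,*p,z,c),1))
go(427.5,217,60);
E
```

```text
(322, 118) [428.6 138.2 138. ]
(277, 112) [460.8 126.4  12. ]
(371, 117) [393.4 128.4  12. ]
(276, 270) [463.5 247.   12. ]
roll rad 0.0 then shift mm [-4.2  1.1 63.2] j6 -0.78
```

arm_command(steps=[-0.002, 0, 0.02, 0, -0.002, 0.001, 0.025, 0, 0, 0, 0.025, 0, 0, 0, 0.02, 0, 0, 0, 0.012, 0, 0, 0, 0.007, 0, 0, 0, 0.002, 0, 0, 0, 0, 0, 0, 0, 0, 0])

```text
clock: 16.95
position: [429.1, 217.5, 13.9]
ee_rot: [0.713, -0.701, 0.0, -0.001]
contact_force: [-0.1, 0.4, -0.0]
gripper_width: 18.5
grasp_force: 59.7
```

arm_command(steps=[0, 0, 0.004, 0, 0, 0, 0, 0])

```text
clock: 17.2
position: [429.0, 217.4, 9.4]
ee_rot: [0.713, -0.701, 0.0, -0.0]
contact_force: [-0.2, -0.5, -0.8]
gripper_width: 19.0
grasp_force: 59.8
```

arm_command(steps=[0, 0, 0, 0, 0, 0, 0, 0, 0, 0, 0, 0, 0, 0, -0.01, 0, 0, 0, -0.03, 0, 0, 0, -0.05, 0, 0, 0, -0.05, 0, 0, 0, -0.05, 0, 0, 0, 0, 0], grip=0.028)

```text
clock: 18.32
position: [430.7, 218.8, 204.5]
ee_rot: [0.713, -0.701, 0.0, -0.006]
contact_force: [-0.9, -0.2, -1.8]
gripper_width: 28.1
grasp_force: 0.0
```

```bash
python3 - <<'E'
from h import *
s=read_state();print(s["position"],yaw());snap("w7");snap("t2","top");snap("s2","scene")
a=cv2.imread("pics/w7.png");b=cv2.imread("pics/s2.png")[180:400,200:520];
cv2.imwrite("pics/c3.png",np.hstack([cv2.resize(a,(400,300)),cv2.resize(b,(400,300))]))
go(450,-250,190,-90)
E
```

```text
[430.7454834  218.77986665 204.48873676] -88.97963514310469
roll rad 0.0167 then shift mm [466.6 -21.9   9. ] j6 -0.79
```

View pics/c3.png

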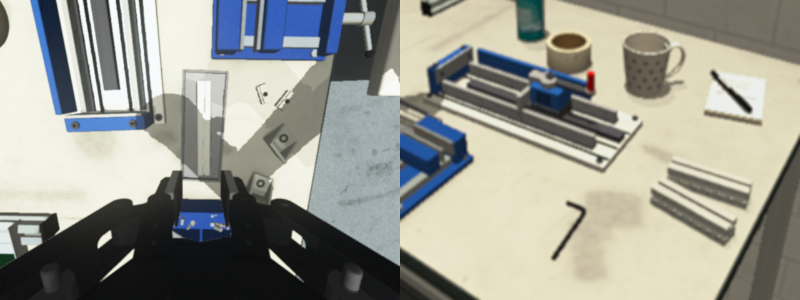

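```bash
python3 - <<'E'
from h import *
go(535,-270,180,-84)
E
```

```text
roll rad -0.088 then shift mm [495.1 -55.5  18.9] j6 -0.79
```

arm_command(steps=[0, 0, 0, -0.088, 0.0413, -0.0046, 0.0015, 0, 0.0413, -0.0046, 0.0015, 0, 0.0413, -0.0046, 0.0015, 0, 0.0413, -0.0046, 0.0015, 0, 0.0413, -0.0046, 0.0015, 0, 0.0413, -0.0046, 0.0015, 0, 0.0413, -0.0046, 0.0015, 0, 0.0413, -0.0046, 0.0015, 0, 0.0413, -0.0046, 0.0015, 0, 0.0413, -0.0046, 0.0015, 0, 0.0413, -0.0046, 0.0015, 0, 0.0413, -0.0046, 0.0015, 0, 0, 0, 0, 0, 0, 0, 0, 0], grip=0.07)

```text
clock: 20.35
position: [534.7, -269.5, 179.6]
ee_rot: [0.743, -0.669, -0.002, 0.001]
contact_force: [-0.6, -0.1, -0.4]
gripper_width: 69.8
grasp_force: 0.0
```

```bash
python3 - <<'E'
from h import *
s=read_state();print(s["position"],yaw());im,c=snap("w8")
q=lambda x,y,z:np.round(px(c,(x,y,z))).astype(int)
for cx,cy,a in((568,-329,96.3),(501,-331.8,82.5)):
    d=np.array([np.cos(np.radians(a)),np.sin(np.radians(a))]);n=np.array([-d[1],d[0]])
    P=np.array([q(*(np.array([cx,cy])+60*i*d+15*j*n),30) for i,j in((1,1),(1,-1),(-1,-1),(-1,1))]);print(P.tolist())
E
```

```text
[ 534.72802598 -269.50782783  179.63148258] -84.00720895373661
[[308, 216], [274, 216], [268, 68], [305, 68]]
[[366, 222], [334, 215], [370, 72], [406, 81]]
```

View pics/w8.png

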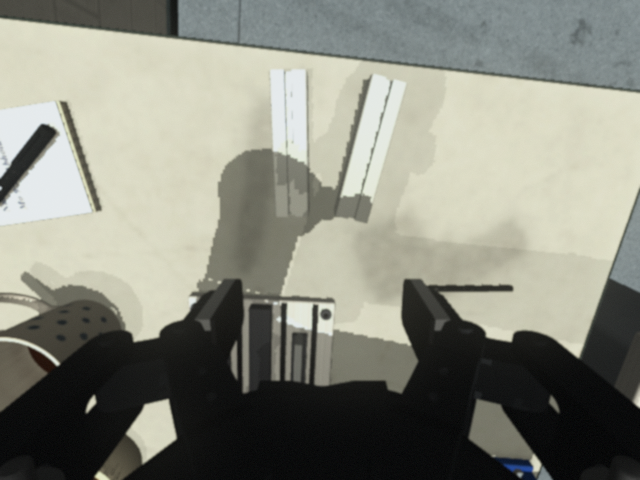

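Both blanks match the prediction within 2 px (A corners (270,69),(306,69),(309,216),(276,217); B (370,74)-(406,81) to (370,222)). Grasp A.

```bash
python3 - <<'E'
from h import *
go(568.5,-329,8,-83.7)
E
```

```text
roll rad -0.0045 then shift mm [ 63.4 -27.1 172.1] j6 0.3
```

arm_command(steps=[0.021, -0.009, 0.02, 0, 0.021, -0.009, 0.03, 0, 0.0214, -0.009, 0.03, 0, 0, 0, 0.03, 0, 0, 0, 0.025, 0, 0, 0, 0.018, 0, 0, 0, 0.012, 0, 0, 0, 0.007, 0, 0, 0, 0, 0], grip=0.055)

```text
clock: 21.52
position: [569.3, -330.0, 9.4]
ee_rot: [0.743, -0.669, 0.0, 0.0]
contact_force: [0.2, 0.8, -0.1]
gripper_width: 54.7
grasp_force: 0.0
```

arm_command(steps=[0, 0, 0, 0, 0, 0, 0, 0, 0, 0, 0, 0, 0, 0, 0, 0], grip=0.02)

```text
clock: 22.02
position: [569.9, -330.4, 10.4]
ee_rot: [0.743, -0.669, 0.001, -0.0]
contact_force: [0.1, 1.1, 5.7]
gripper_width: 28.8
grasp_force: 62.5
```

arm_command(steps=[0, 0, -0.01, 0, 0, 0, -0.03, 0, 0, 0, -0.04, 0, 0, 0, -0.04, 0, 0, 0, -0.03, 0, 0, 0, 0, 0])

```text
clock: 22.78
position: [570.3, -330.6, 162.3]
ee_rot: [0.743, -0.669, 0.003, -0.001]
contact_force: [1.0, -0.0, -0.8]
gripper_width: 28.6
grasp_force: 61.8
```

```bash
python3 - <<'E'
from h import *
s=read_state();print(s["position"],yaw(),s["joints"])
X=np.array([.9986,.0532]);Y=np.array([-.0532,.9986]);O=np.array([575,19.])
p=O-4*X+122*Y;print(p);go(*p,155,3.05)
E
```

```text
[ 570.3116135  -330.59038177  162.25156964] -83.97625378673601 [-2.80363971e-01  4.90205415e-01 -1.29512403e-03  2.83177970e-04
 -1.07368671e+00  3.85369801e-01]
[564.5152 140.6164]
roll rad -1.5189 then shift mm [  19.3 -470.9    6.4] j6 0.39
```

arm_command(steps=[0, 0, 0, -0.152, 0, 0, 0, -0.152, 0, 0, 0, -0.152, 0, 0, 0, -0.152, 0, 0, 0, -0.152, 0, 0, 0, -0.152, 0, 0, 0, -0.152, 0, 0, 0, -0.152, 0, 0, 0, -0.152, 0, 0, 0, -0.151, 0, 0, 0, 0])

```text
clock: 24.15
position: [568.2, -329.7, 157.3]
ee_rot: [1.0, 0.026, -0.002, -0.001]
contact_force: [-0.4, -0.4, -1.6]
gripper_width: 28.6
grasp_force: 61.7
```

arm_command(steps=[0.0014, -0.0336, 0, 0, 0.0014, -0.0336, 0, 0, 0.0014, -0.0336, 0, 0, 0.0014, -0.0336, 0, 0, 0.0014, -0.0336, 0, 0, 0.0014, -0.0336, 0, 0, 0.0014, -0.0336, 0, 0, 0.0014, -0.0336, 0, 0, 0.0014, -0.0336, 0, 0, 0.0014, -0.0336, 0, 0, 0.0014, -0.0336, 0, 0, 0.0014, -0.0336, 0, 0, 0.0014, -0.0336, 0, 0, 0.0014, -0.0336, 0, 0, 0, 0, 0, 0])

```text
clock: 26.02
position: [563.2, 142.4, 158.4]
ee_rot: [1.0, 0.027, -0.001, 0.0]
contact_force: [-0.2, -0.1, -0.2]
gripper_width: 28.6
grasp_force: 61.7
```

```bash
cat >>h.py <<'E'
X=np.array([.9986,.0532]);Y=np.array([-.0532,.9986]);O=np.array([575,19.])
def clampgo(x,y,z,yw=None): go(*(O+x*X+y*Y),z,yw)
E
python3 - <<'E'
from h import *
s=read_state();print(s["position"],yaw(),s["gripper_width"]);d=s["position"][:2]-O;print(d@X,d@Y);clampgo(-4,122,48,3.05)
E
```

```text
[563.20177596 142.44050484 158.35202047] 3.076320014388781 28.60592307757595
-5.214671666195332 123.89535365553556
roll rad 0.0005 then shift mm [  1.4   1.9 110.4] j6 1.1
```

arm_command(steps=[0, 0, 0.02, 0, 0, 0, 0.03, 0, 0, 0, 0.025, 0, 0, 0, 0.015, 0, 0, 0, 0.01, 0, 0, 0, 0.007, 0, 0, 0, 0.003, 0, 0, 0, 0, 0])

```text
clock: 27.02
position: [563.9, 140.8, 49.6]
ee_rot: [1.0, 0.027, 0.0, -0.0]
contact_force: [0.1, -0.2, -1.9]
gripper_width: 29.0
grasp_force: 61.7
```

arm_command(steps=[0, 0, 0.001, 0, 0, 0, 0.0015, 0, 0, 0, 0, 0])

```text
clock: 27.4
position: [563.6, 140.7, 46.8]
ee_rot: [1.0, 0.027, -0.0, 0.0]
contact_force: [-0.0, -0.1, -0.7]
gripper_width: 28.9
grasp_force: 61.7
```

arm_command(steps=[0.003, 0, 0, 0, 0.003, 0, 0, 0, 0, 0, 0, 0])

```text
clock: 27.78
position: [570.0, 141.0, 46.8]
ee_rot: [1.0, 0.027, 0.0, -0.0]
contact_force: [0.0, 0.4, -1.5]
gripper_width: 28.9
grasp_force: 61.7
```

arm_command(steps=[0.0015, 0, 0, 0, 0.0015, 0, 0, 0, 0, 0, 0, 0])

```text
clock: 28.15
position: [572.8, 141.2, 46.8]
ee_rot: [1.0, 0.027, 0.0, -0.0]
contact_force: [0.2, 0.3, -1.1]
gripper_width: 28.8
grasp_force: 61.7
```

arm_command(steps=[0.001, 0, 0, 0, 0.001, 0, 0, 0, 0, 0, 0, 0])

```text
clock: 28.52
position: [574.3, 141.2, 46.7]
ee_rot: [1.0, 0.027, -0.0, 0.0]
contact_force: [-0.8, -0.6, -0.3]
gripper_width: 28.4
grasp_force: 61.8
```

arm_command(steps=[0.001, 0, 0, 0, 0.001, 0, 0, 0, 0, 0, 0, 0])

```text
clock: 28.9
position: [574.4, 140.9, 46.4]
ee_rot: [1.0, 0.026, -0.002, 0.001]
contact_force: [-7.0, 1.4, 2.6]
gripper_width: 28.9
grasp_force: 62.2
```

arm_command(steps=[0.001, 0, 0, 0, 0.001, 0, 0, 0, 0, 0, 0, 0])

```text
clock: 29.28
position: [574.4, 140.7, 46.1]
ee_rot: [1.0, 0.026, -0.004, 0.001]
contact_force: [-11.6, 2.9, 4.0]
gripper_width: 28.7
grasp_force: 62.5
```

arm_command(steps=[-0.0035, 0, 0, 0, 0, 0, 0.002, 0, 0, 0, 0, 0])

```text
clock: 29.65
position: [574.4, 141.0, 45.4]
ee_rot: [1.0, 0.027, -0.001, 0.0]
contact_force: [-6.6, -0.6, 6.2]
gripper_width: 28.6
grasp_force: 62.6
```

arm_command(steps=[0, 0, 0, 0, 0, 0, 0, 0, 0, 0, 0, 0], grip=0.042)

```text
clock: 30.02
position: [575.9, 141.4, 44.9]
ee_rot: [1.0, 0.027, 0.001, -0.0]
contact_force: [0.1, -0.1, 0.1]
gripper_width: 42.0
grasp_force: 0.0
```

arm_command(steps=[0, 0, -0.01, 0, 0, 0, -0.03, 0, 0, 0, -0.04, 0, 0, 0, -0.04, 0, 0, 0, -0.02, 0, 0, 0, 0, 0])

```text
clock: 30.78
position: [576.2, 141.7, 187.4]
ee_rot: [1.0, 0.027, 0.002, -0.001]
contact_force: [0.1, 0.6, 0.1]
gripper_width: 41.9
grasp_force: 0.0
```

```bash
python3 - <<'E'
from h import *
s=read_state();print(s["position"],yaw());im,c=snap("w9")
x,y=O+2*X+122*Y
print([np.round(px(c,[*(O+(2+60*i)*X+(121+15*j)*Y),65])).tolist() for i,j in((1,1),(1,-1),(-1,-1),(-1,1))])
go(501,-331,170,-97.5)
E
```

```text
[576.24728007 141.73042681 187.36501938] 3.0645860984834727
[[305.0, 158.0], [344.0, 158.0], [341.0, 300.0], [307.0, 300.0]]
roll rad 1.7548 then shift mm [478.1  12.   14.9] j6 1.11
```

arm_command(steps=[0, 0, 0, 0.1595, 0, 0, 0, 0.1595, 0, 0, 0, 0.1595, 0, 0, 0, 0.1595, 0, 0, 0, 0.1595, 0, 0, 0, 0.1595, 0, 0, 0, 0.1595, 0, 0, 0, 0.1595, 0, 0, 0, 0.1595, 0, 0, 0, 0.1595, 0, 0, 0, 0.1595, 0, 0, 0, 0])

```text
clock: 32.33
position: [574.5, 141.0, 183.2]
ee_rot: [-0.66, 0.751, 0.0, -0.001]
contact_force: [0.8, -0.3, -0.8]
gripper_width: 42.0
grasp_force: 0.0
```

arm_command(steps=[0.0398, 0.001, 0.001, 0, 0.0398, 0.001, 0.001, 0, 0.0398, 0.001, 0.001, 0, 0.0398, 0.001, 0.001, 0, 0.0398, 0.001, 0.001, 0, 0.0398, 0.001, 0.001, 0, 0.0398, 0.001, 0.001, 0, 0.0398, 0.001, 0.001, 0, 0.0398, 0.001, 0.001, 0, 0.0398, 0.001, 0.001, 0, 0.0398, 0.001, 0.001, 0, 0.0398, 0.001, 0.001, 0, 0, 0, 0, 0, 0, 0, 0, 0], grip=0.055)

```text
clock: 34.08
position: [500.8, -330.4, 172.0]
ee_rot: [-0.66, 0.751, 0.001, -0.0]
contact_force: [-0.6, -0.6, -0.6]
gripper_width: 55.2
grasp_force: 0.0
```

```bash
python3 - <<'E'
from h import *
s=read_state();print(s["position"],yaw());im,c=snap("w10")
a=np.radians(82.5);d=np.array([np.cos(a),np.sin(a)]);n=np.array([-d[1],d[0]])
P=np.array([px(c,[*(np.array([501,-331.8])+60*i*d+15*j*n),30]) for i,j in((1,1),(1,-1),(-1,-1),(-1,1))]);print(P.round().tolist())
w9=cv2.imread("pics/w9.png")
cv2.imwrite("pics/c4.png",np.hstack([cv2.resize(w9[60:360,120:520],(400,300)),im[60:360,120:520]]))
go(501,-331.8,9,-97.5)
E
```

```text
[ 500.77012612 -330.41469708  172.03671229] -97.41121139885928
[[337.0, 283.0], [304.0, 283.0], [303.0, 148.0], [339.0, 148.0]]
roll rad 0.0022 then shift mm [  1.8  -0.4 163.3] j6 0.18
```

View pics/c4.png

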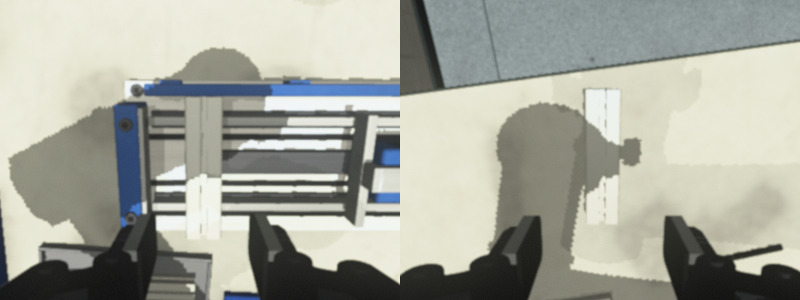

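Blank A lies square on the rails with its end at the blue stop (crop (203,97)); blank B sits at w10 u 305–340, v 148–283, as predicted. Grasp B.

arm_command(steps=[0.001, 0, 0.03, 0, 0.001, 0, 0.04, 0, 0, 0, 0.035, 0, 0, 0, 0.03, 0, 0, 0, 0.018, 0, 0, 0, 0.01, 0, 0, 0, 0, 0])

```text
clock: 35.0
position: [501.0, -332.0, 9.5]
ee_rot: [-0.66, 0.751, 0.0, -0.0]
contact_force: [0.4, -1.3, -0.3]
gripper_width: 55.3
grasp_force: 0.0
```

arm_command(steps=[0, 0, 0, 0, 0, 0, 0, 0, 0, 0, 0, 0, 0, 0, 0, 0], grip=0.02)

```text
clock: 35.5
position: [501.8, -332.9, 11.1]
ee_rot: [-0.66, 0.752, -0.001, 0.0]
contact_force: [0.2, 1.0, 5.3]
gripper_width: 28.7
grasp_force: 62.2
```

arm_command(steps=[0, 0, -0.01, 0, 0, 0, -0.03, 0, 0, 0, -0.04, 0, 0, 0, -0.04, 0, 0, 0, -0.03, 0, 0, 0, 0, 0])

```text
clock: 36.25
position: [502.0, -333.3, 162.7]
ee_rot: [-0.66, 0.752, -0.003, 0.001]
contact_force: [0.7, -1.0, -1.7]
gripper_width: 28.5
grasp_force: 61.4
```

```bash
python3 - <<'E'
from h import *
s=read_state();print(s["position"],yaw(),s["joints"]);clampgo(-3,62,158,3.05)
E
```

```text
[ 502.0192732  -333.30127247  162.70936344] -97.4758634062995 [-3.17548277e-01  3.99527927e-01 -1.50985862e-01  3.47353284e-04
 -1.01442992e+00  1.86891196e-01]
roll rad -1.7545 then shift mm [  88.6 -409.9    4.2] j6 0.19
```

arm_command(steps=[0, 0, 0, -0.1595, 0, 0, 0, -0.1595, 0, 0, 0, -0.1595, 0, 0, 0, -0.1595, 0, 0, 0, -0.1595, 0, 0, 0, -0.1595, 0, 0, 0, -0.1595, 0, 0, 0, -0.1595, 0, 0, 0, -0.1595, 0, 0, 0, -0.1595, 0, 0, 0, -0.1595, 0, 0, 0, 0])

```text
clock: 37.75
position: [499.9, -332.3, 158.1]
ee_rot: [1.0, 0.025, -0.001, -0.001]
contact_force: [-0.1, -0.5, -0.3]
gripper_width: 28.7
grasp_force: 61.3
```

arm_command(steps=[0.0063, -0.0293, 0, 0, 0.0063, -0.0293, 0, 0, 0.0063, -0.0293, 0, 0, 0.0063, -0.0293, 0, 0, 0.0063, -0.0293, 0, 0, 0.0063, -0.0293, 0, 0, 0.0063, -0.0293, 0, 0, 0.0063, -0.0293, 0, 0, 0.0063, -0.0293, 0, 0, 0.0063, -0.0293, 0, 0, 0.0063, -0.0293, 0, 0, 0.0063, -0.0293, 0, 0, 0.0063, -0.0293, 0, 0, 0.0063, -0.0293, 0, 0, 0, 0, 0, 0])

```text
clock: 39.62
position: [566.9, 83.2, 158.9]
ee_rot: [1.0, 0.027, -0.001, 0.0]
contact_force: [-0.5, 0.7, -2.0]
gripper_width: 28.5
grasp_force: 61.3
```

```bash
python3 - <<'E'
from h import *
s=read_state();print(s["position"],yaw(),s["gripper_width"]);d=s["position"][:2]-O;print(d@X,d@Y);clampgo(-3,62,48,3.05)
E
```

```text
[566.92634333  83.15727112 158.85541865] 3.0447838619873178 28.51849630505326
-4.649186729772608 64.49696947590185
roll rad -0.0001 then shift mm [  1.8   2.5 110.9] j6 1.2
```

arm_command(steps=[0, 0.002, 0.02, 0, 0, 0, 0.03, 0, 0, 0, 0.025, 0, 0, 0, 0.015, 0, 0, 0, 0.01, 0, 0, 0, 0.007, 0, 0, 0, 0.004, 0, 0, 0, 0, 0])

```text
clock: 40.62
position: [567.4, 79.7, 49.0]
ee_rot: [1.0, 0.027, 0.0, -0.0]
contact_force: [0.7, -0.1, -1.5]
gripper_width: 28.7
grasp_force: 61.3
```

arm_command(steps=[0.003, 0, 0.001, 0, 0.003, 0, 0.0005, 0, 0, 0, 0, 0])

```text
clock: 41.0
position: [573.6, 80.0, 47.4]
ee_rot: [1.0, 0.027, 0.0, -0.0]
contact_force: [0.4, 0.5, -1.2]
gripper_width: 28.7
grasp_force: 61.3
```

arm_command(steps=[0.001, 0, 0, 0, 0.001, 0, 0, 0, 0, 0, 0, 0])

```text
clock: 41.38
position: [575.3, 80.1, 47.3]
ee_rot: [1.0, 0.027, 0.0, -0.0]
contact_force: [0.4, -0.0, -2.2]
gripper_width: 28.5
grasp_force: 61.3
```

arm_command(steps=[0.001, 0, 0, 0, 0.001, 0, 0, 0, 0, 0, 0, 0])

```text
clock: 41.75
position: [577.2, 80.2, 47.3]
ee_rot: [1.0, 0.027, -0.0, 0.0]
contact_force: [0.2, 0.3, -0.5]
gripper_width: 28.8
grasp_force: 61.3
```

arm_command(steps=[0.001, 0, 0, 0, 0.001, 0, 0, 0, 0, 0, 0, 0])

```text
clock: 42.12
position: [577.2, 79.9, 46.9]
ee_rot: [1.0, 0.026, -0.002, 0.0]
contact_force: [-6.5, 1.3, 1.1]
gripper_width: 28.6
grasp_force: 61.7
```

arm_command(steps=[0.001, 0, 0, 0, 0.001, 0, 0, 0, 0, 0, 0, 0])

```text
clock: 42.5
position: [577.2, 79.7, 46.7]
ee_rot: [1.0, 0.026, -0.004, 0.001]
contact_force: [-10.2, 2.3, 5.0]
gripper_width: 28.5
grasp_force: 62.1
```

arm_command(steps=[-0.0035, 0, 0, 0, 0, 0, 0.002, 0, 0, 0, 0, 0])

```text
clock: 42.88
position: [577.2, 80.1, 46.1]
ee_rot: [1.0, 0.027, -0.001, 0.0]
contact_force: [-6.2, 1.3, 6.5]
gripper_width: 28.7
grasp_force: 62.3
```

arm_command(steps=[0, 0, 0, 0, 0, 0, 0, 0, 0, 0, 0, 0], grip=0.042)

```text
clock: 43.25
position: [578.3, 80.3, 45.4]
ee_rot: [1.0, 0.027, 0.001, -0.0]
contact_force: [0.5, 0.0, 0.0]
gripper_width: 42.0
grasp_force: 0.0
```

arm_command(steps=[0, 0, -0.01, 0, 0, 0, -0.03, 0, 0, 0, -0.04, 0, 0, 0, -0.04, 0, 0, 0, -0.02, 0, 0, 0, 0, 0])

```text
clock: 44.0
position: [578.8, 80.6, 187.8]
ee_rot: [1.0, 0.027, 0.003, -0.001]
contact_force: [0.5, 0.1, -1.3]
gripper_width: 42.1
grasp_force: 0.0
```

```bash
python3 - <<'E'
from h import *
s=read_state();print(s["position"],yaw());snap("w11");go(583.6,-108.3,150,88)
E
```

```text
[578.83413104  80.57079901 187.84247115] 3.063991813005278
roll rad -1.4828 then shift mm [-188.3   12.4   35.8] j6 1.21
```

arm_command(steps=[0, 0, 0, -0.161, 0, 0, 0, -0.161, 0, 0, 0, -0.161, 0, 0, 0, -0.161, 0, 0, 0, -0.161, 0, 0, 0, -0.161, 0, 0, 0, -0.161, 0, 0, 0, -0.161, 0, 0, 0, -0.16, -0.0376, 0.0036, 0, 0, -0.0376, 0.0036, 0, 0, -0.0376, 0.0036, 0, 0, -0.0376, 0.0036, 0, 0, -0.0376, 0.0036, 0, 0, 0, 0, 0, 0, 0, 0, 0, 0], grip=0.05)

```text
clock: 46.05
position: [582.0, -108.4, 184.1]
ee_rot: [0.731, 0.682, -0.001, -0.001]
contact_force: [-0.6, 0.2, 0.4]
gripper_width: 50.5
grasp_force: 0.0
```

```bash
python3 - <<'E'
from h import *
s=read_state();print(s["position"],yaw(),s["joints"]);im,c=snap("w12");print(px(c,(583.6,-108.3,114)));go(583.6,-108.3,92)
hsv=cv2.cvtColor(im,cv2.COLOR_BGR2HSV);m=((hsv[...,0]<8)|(hsv[...,0]>172))&(hsv[...,1]>170)&(hsv[...,2]>60)
n,l,st,ce=cv2.connectedComponentsWithStats(m.astype(np.uint8));print([(st[i],ce[i].round(1)) for i in range(1,n) if st[i][4]>60])
E
```

```text
[ 582.04211022 -108.37591804  184.07709103] 85.99813727536727 [ 8.90242486e-02  3.67104124e-01 -1.43207982e-01 -4.06751363e-04
 -1.06275592e+00  2.98292099e+00]
[325.73325398 244.65391127]
roll rad 0.0 then shift mm [-0.2  1.5 92.4] j6 2.98
[]
```

```bash
python3 - <<'E'
from h import *
im=cv2.imread("pics/w12.png").astype(int);m=(im[...,2]>im[...,1]*1.7)&(im[...,2]>im[...,0]*1.7)&(im[...,2]>50)
n,l,st,ce=cv2.connectedComponentsWithStats(m.astype(np.uint8));print([(st[i].tolist(),ce[i].round(1)) for i in range(1,n) if st[i][4]>30]);print(im[240:250:4,310:345:6].tolist())
E
```

```text
[([316, 228, 19, 28, 378], array([324.8, 242.8]))]
[[[239, 246, 243], [52, 59, 96], [61, 68, 175], [58, 64, 170], [74, 80, 96], [157, 172, 173]], [[245, 246, 243], [63, 69, 154], [62, 69, 176], [57, 65, 173], [56, 62, 105], [153, 167, 168]], [[245, 247, 243], [69, 75, 162], [57, 64, 170], [55, 63, 169], [56, 62, 106], [129, 141, 142]]]
```

Knob blob at (324.8,242.8), as predicted. Descend, grip, then push the head along clamp +y.

arm_command(steps=[0, 0.0015, 0.03, 0, 0, 0, 0.03, 0, 0, 0, 0.02, 0, 0, 0, 0.012, 0, 0, 0, 0, 0])

```text
clock: 46.72
position: [583.8, -108.1, 92.6]
ee_rot: [0.731, 0.682, -0.001, -0.001]
contact_force: [0.3, -0.0, 0.2]
gripper_width: 50.1
grasp_force: 0.0
```

arm_command(steps=[0, 0, 0, 0, 0, 0, 0, 0, 0, 0, 0, 0, 0, 0, 0, 0], grip=0.008)

```text
clock: 47.22
position: [583.4, -108.6, 94.5]
ee_rot: [0.731, 0.682, -0.0, -0.0]
contact_force: [-4.4, 2.0, 5.9]
gripper_width: 11.6
grasp_force: 58.6
```

arm_command(steps=[0.007, -0.0009, 0, 0, 0.007, -0.0009, 0, 0, 0.007, -0.0009, 0, 0, 0.007, -0.0009, 0, 0, 0.007, -0.0009, 0, 0, 0.007, -0.0009, 0, 0, 0.007, -0.0009, 0, 0, 0.007, -0.0009, 0, 0, 0, 0, 0, 0])

```text
clock: 48.35
position: [580.6, -54.5, 94.5]
ee_rot: [0.731, 0.682, -0.001, 0.001]
contact_force: [-1.3, -6.0, 5.0]
gripper_width: 11.7
grasp_force: 58.6
```

arm_command(steps=[0.004, -0.0005, 0, 0, 0.004, -0.0005, 0, 0, 0.004, -0.0005, 0, 0, 0.004, -0.0005, 0, 0, 0.004, -0.0005, 0, 0, 0.004, -0.0005, 0, 0, 0.004, -0.0005, 0, 0, 0.004, -0.0005, 0, 0, 0.004, -0.0005, 0, 0, 0.004, -0.0005, 0, 0, 0.004, -0.0005, 0, 0, 0.004, -0.0005, 0, 0, 0.004, -0.0005, 0, 0, 0.004, -0.0005, 0, 0, 0, 0, 0, 0])

```text
clock: 50.22
position: [577.6, 1.0, 94.5]
ee_rot: [0.731, 0.682, -0.002, 0.001]
contact_force: [-0.8, -9.4, 4.0]
gripper_width: 11.7
grasp_force: 58.6
```

arm_command(steps=[0.001, -0.0001, 0, 0, 0.001, -0.0001, 0, 0, 0.001, -0.0001, 0, 0, 0, 0, 0, 0])

```text
clock: 50.72
position: [577.5, 3.7, 94.6]
ee_rot: [0.731, 0.682, -0.002, 0.001]
contact_force: [-0.2, -11.5, 4.1]
gripper_width: 11.7
grasp_force: 58.6
```

arm_command(steps=[0.001, -0.0001, 0, 0, 0.001, -0.0001, 0, 0, 0.001, -0.0001, 0, 0, 0, 0, 0, 0])

```text
clock: 51.22
position: [577.4, 6.7, 94.6]
ee_rot: [0.731, 0.682, -0.002, 0.001]
contact_force: [-0.7, -10.9, 4.8]
gripper_width: 11.8
grasp_force: 58.7
```

arm_command(steps=[0.001, -0.0001, 0, 0, 0.001, -0.0001, 0, 0, 0, 0, 0, 0])

```text
clock: 51.6
position: [577.2, 8.7, 94.6]
ee_rot: [0.731, 0.682, -0.002, 0.001]
contact_force: [-0.3, -10.9, 3.6]
gripper_width: 11.2
grasp_force: 58.6
```

arm_command(steps=[0.001, -0.0001, 0, 0, 0.001, -0.0001, 0, 0, 0, 0, 0, 0])

```text
clock: 51.98
position: [577.1, 10.7, 94.5]
ee_rot: [0.731, 0.682, -0.002, 0.001]
contact_force: [-0.8, -10.7, 3.9]
gripper_width: 11.6
grasp_force: 58.6
```

arm_command(steps=[0.001, -0.0001, 0, 0, 0.001, -0.0001, 0, 0, 0, 0, 0, 0])

```text
clock: 52.35
position: [577.1, 11.2, 94.6]
ee_rot: [0.731, 0.682, -0.003, 0.002]
contact_force: [0.4, -17.5, 3.7]
gripper_width: 11.7
grasp_force: 58.6
```

arm_command(steps=[0.001, -0.0001, 0, 0, 0.001, -0.0001, 0, 0, 0, 0, 0, 0])

```text
clock: 52.72
position: [577.0, 11.4, 94.7]
ee_rot: [0.731, 0.682, -0.004, 0.002]
contact_force: [1.7, -24.5, 2.9]
gripper_width: 11.4
grasp_force: 58.5
```

arm_command(steps=[0.001, -0.0001, 0, 0, 0.001, -0.0001, 0, 0, 0, 0, 0, 0])

```text
clock: 53.1
position: [577.0, 11.6, 94.7]
ee_rot: [0.731, 0.682, -0.005, 0.003]
contact_force: [3.7, -30.4, 3.3]
gripper_width: 11.8
grasp_force: 58.5
```

Pack is tight against the jaw (30 N). Relax the push and swing the lever closed.

arm_command(steps=[-0.0025, 0.0003, 0, 0, -0.0025, 0.0003, 0, 0, 0, 0, 0, 0])

```text
clock: 53.48
position: [577.1, 11.1, 94.6]
ee_rot: [0.732, 0.682, -0.002, 0.001]
contact_force: [-0.3, -13.2, 4.9]
gripper_width: 11.5
grasp_force: 58.8
```

arm_command(steps=[-0.0008, -0.007, 0, 0.0873, -0.0008, -0.007, 0, 0.0873, -0.0008, -0.007, 0, 0.0873, -0.0008, -0.007, 0, 0.0873, -0.0008, -0.007, 0, 0.0873, -0.0008, -0.007, 0, 0.0873, -0.0007, -0.007, 0, 0.0873, -0.0007, -0.007, 0, 0.0873, -0.0006, -0.007, 0, 0.0873, 0, 0, 0, 0])

```text
clock: 54.72
position: [517.4, 30.8, 94.5]
ee_rot: [0.937, 0.349, -0.002, 0.001]
contact_force: [-3.5, -10.6, 8.0]
gripper_width: 11.4
grasp_force: 59.3
```

arm_command(steps=[-0.0006, -0.007, 0, 0.0873, -0.0006, -0.007, 0, 0.0873, -0.0006, -0.007, 0, 0.0873, -0.0006, -0.007, 0, 0.0873, -0.0006, -0.007, 0, 0.0873, -0.0006, -0.007, 0, 0.0873, -0.0006, -0.007, 0, 0.0873, -0.0006, -0.007, 0, 0.0873, -0.0006, -0.007, 0, 0.0873, 0, 0, 0, 0])

```text
clock: 55.98
position: [493.7, 81.0, 94.4]
ee_rot: [0.999, -0.033, 0.0, 0.007]
contact_force: [15.6, -39.4, -1.5]
gripper_width: 11.3
grasp_force: 59.4
```

arm_command(steps=[0, -0.002, 0, 0, 0, -0.002, 0, 0, 0, 0, 0, 0])

```text
clock: 56.35
position: [493.6, 81.4, 94.4]
ee_rot: [0.999, -0.034, -0.001, 0.009]
contact_force: [20.8, -52.3, -0.9]
gripper_width: 11.3
grasp_force: 59.9
```

arm_command(steps=[0.002, 0.004, 0, 0, 0.002, 0.004, 0, 0, 0.001, 0.003, 0, 0, 0, 0, 0, 0])

```text
clock: 56.85
position: [494.2, 79.5, 94.4]
ee_rot: [0.999, -0.035, -0.002, 0.002]
contact_force: [-7.0, -6.6, 10.0]
gripper_width: 11.9
grasp_force: 60.8
```

arm_command(steps=[0, 0, 0, 0, 0, 0, 0, 0, 0, 0, 0, 0, 0, 0, -0.03, 0, 0, 0, -0.04, 0, 0, 0, -0.04, 0, 0, 0, -0.02, 0, 0, 0, 0, 0], grip=0.05)

```text
clock: 57.85
position: [497.3, 82.7, 224.8]
ee_rot: [0.999, -0.035, 0.002, -0.001]
contact_force: [-0.3, -0.7, 0.4]
gripper_width: 50.2
grasp_force: 0.0
```

```bash
python3 - <<'E'
from h import *
s=read_state();print(s["position"],yaw());im,c=snap("w13")
cv2.imwrite("pics/c5.png",cv2.resize(im[0:400,60:580],None,fx=1.5,fy=1.5,interpolation=2))
m=(im.astype(int)[...,2]>im[...,1]*1.7)&(im[...,2]>im[...,0]*1.7)&(im[...,2]>50)
n,l,st,ce=cv2.connectedComponentsWithStats(m.astype(np.uint8));print([(st[i].tolist(),ce[i].round(1)) for i in range(1,n) if st[i][4]>30])
E
```

```text
[497.28780091  82.66169808 224.78617844] -3.997579422871691
[([320, 221, 15, 21, 231], array([326.7, 232. ]))]
```

View pics/c5.png

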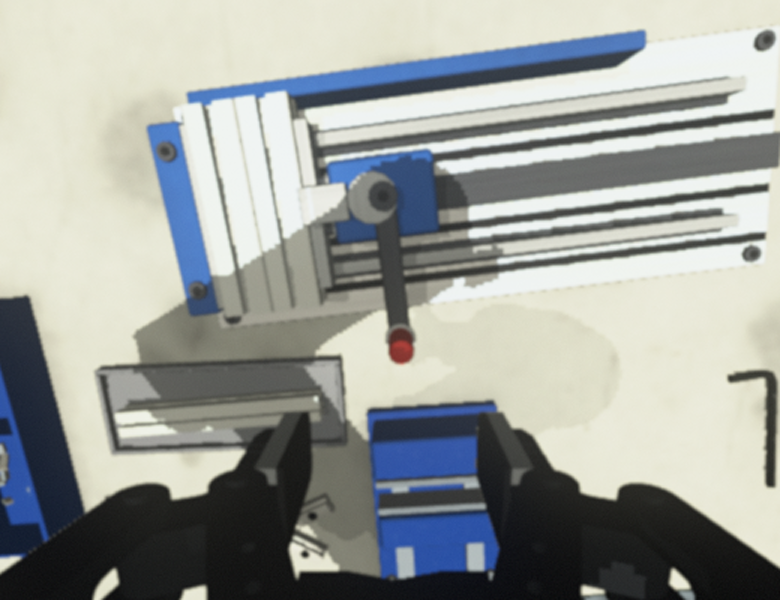

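The pack is tight between jaw and pad with its ends at the blue stop, and the bar is in the tray. Bolt at (314.7,130), knob top at (326.7,233). Check the lever angle from these.

```bash
python3 - <<'E'
from h import *
c=cal("w13");k=at(0,326.7,233.5,114,c);b=at(0,314.7,130,90,c);d=(k-b)[:2];a=np.degrees(np.arctan2(-d[1],-d[0]))
print(k,b,np.hypot(*d),"lever rad",np.pi/2-np.radians(a-3.05))
E
```

```text
[493.72502013  79.34232371 114.        ] [572.71747144  83.39114184  90.        ] 79.09614587784381 lever rad 1.5728179238794802
```

Lever reads 1.57 rad, at the closed stop. Handing in.

```bash
python3 -c "
from bench import *
print(job_done())"
```

```text
the job is handed in; nothing more can be done
None
```

The job is handed in with no verdict returned: by the last picture the finished bar is in the tray, both blanks sit square against the back stop and tight to the fixed jaw, the lever reads about 1.57 rad (closed), and the mug, tape roll and hex key were not touched.

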